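# Used battery packs: collect with tongs, tip into the tilt-out bin

## Task

Clear the used battery packs off the stockroom desk without your fingers ever touching a pack: with the sprung tongs, put every pack into the open-fronted scoop, then stand the tongs back upright in their holder. Then pull the front of the tilt-out bin open to its stop, take the scoop by its grip and tip all the packs into the bin's tilted opening; set the empty scoop back down flat on the desk and push the bin's front fully shut. Leave the other things on the desk where they are.

Things in the scene. Friction and masses are not known exactly. Their poses are not given: they have to be found in the camera images.
- tongs: Sprung tongs, 70 g, standing upright on their tips in the holder. Two flat plastic arms (22 mm wide in x, 5 thick) hang from a small plate 22 x 22 x 5 mm and face each other along y, rubber tips lowest. Origin midway between the tips, level with their ends; z points up. Arms pivot at z = 96 mm; the top is at z = 101 mm; the outer faces are flat from z = 24 to 82 mm. Each rubber tip is 24 mm high.
- tongs_grip (a point): Where to hold the tongs, between the arms, 61 mm above the tongs' origin: come from above, fingers closing along the tongs' y on the outer faces of the arms. At rest the arms measure 50 mm over their outer faces there and the tips stand 58 mm apart inside. Axes as the tongs'.
- tong_left (a joint): Angle of the +y arm (the other mirrors it): 0.146 rad at rest (tips 58 mm apart), 0 when the arms are parallel: tips 30 mm apart and 40 mm over the arms at the grip. Each arm is sprung outwards: a finger at the grip feels about 3 N at rest, 5.5 N at 0. Squeezing 1 mm at the grip closes the tips 2.7 mm. At 45 to 46 mm over the arms the tongs are held with tips well open.
- holder: Fixed open-topped holder for the tongs: inside 34 mm (x) x 76 mm (y), walls 5 mm thick, rim 34 mm above the desk, inner floor 5 mm above the desk, on a flat steel foot 70 x 110 x 4 mm. Origin at the centre of the underside, z up. The tongs stand in it with their axes along the holder's axes.
- scoop: Loose aluminium scoop, slick inside (packs slide on it beyond about 20 degrees), 180 mm long (x) x 116 mm wide (y), floor 3 mm, side and back walls 3 mm thick and 36 mm high; the -x end is open, with no lip. Origin at the centre of the underside, z up. 200 g empty. A black upright grip, 12 mm thick (x), 50 mm wide (y), rises at the middle of the +x (closed) end up to 108 mm above the desk.
- scoop_grip (a point): Point to grip on the scoop's upright grip: 84 mm from the scoop's origin along its x, 90 mm up; the fingers close along the scoop's x, from above. Axes as the scoop's.
- bin: Fixed grey tilt-out bin: open-fronted cabinet 200 mm deep (x), 260 wide (y), 190 high. Its front faces its own -x. Origin at the centre of the underside, z up.
- bin_front (a joint): Tilt of the bin's front about a level hinge along its lower edge: 0 shut, 0.62 rad at the stop, fully open, the top leaning out to the bin's -x. It stays where it is left (about 2.5 N at the handle to move it).
- bin_hinge (a point): Middle of the hinge line: on the cabinet's front face (100 mm from the bin's origin along -x), 25 mm above the desk; the hinge line runs along the bin's y. Axes as the bin's.
- bin_handle (a point): Middle of the round level handle bar (diameter 10 mm, 120 mm along y) on the front; moves with the front. Shut: 175 mm above the hinge and 57 mm in front of it, with 40 mm clear between bar and panel. Take it from above, fingers closing along the bin's x.
- bin_pocket (a point): Middle of the pocket's floor behind the front; moves and tilts with the front (x inwards, y along the hinge, z up the front panel). Pocket inside: x -50 to +44 mm, y -102 to +102 mm; front panel 12 mm thick with its top 184 mm above this point, back wall 94 and side walls 124 mm above it.
- bin_top (a point): Middle of the top edge of the front panel, inner side, 190 mm from the hinge; moves with the front. Fully open it is 110 mm in front of the hinge and 180 mm above the desk: the mouth to pour into lies between it and the cabinet's face.
- pack1: A used battery pack: plain black plastic block 70 long (x) x 30 wide (y) x 22 mm high (z), 70 g, paper patch on top, lying flat on the desk. Origin at the centre of its underside. Up to four packs; absent ones read None.
- pack2: A used battery pack: plain black plastic block 70 long (x) x 30 wide (y) x 22 mm high (z), 70 g, paper patch on top, lying flat on the desk. Origin at the centre of its underside. Up to four packs; absent ones read None.
- pack3: A used battery pack: plain black plastic block 70 long (x) x 30 wide (y) x 22 mm high (z), 70 g, paper patch on top, lying flat on the desk. Origin at the centre of its underside. Up to four packs; absent ones read None.
- pack4: A used battery pack: plain black plastic block 70 long (x) x 30 wide (y) x 22 mm high (z), 70 g, paper patch on top, lying flat on the desk. Origin at the centre of its underside. Up to four packs; absent ones read None.
- tape_roll: Bystander: small brown tape roll lying flat, 56 mm across, 24 mm high. Origin under its centre.
- mug: Bystander: white mug, 76 mm across, 90 mm high. Origin under its centre.
- stapler: Bystander: dark stapler, 130 x 34 x 48 mm, long along x. Origin under its centre.
- calculator: Bystander: grey desk calculator, 150 x 85 x 20 mm. Origin under its centre.

How it is judged:
On the way, in this order (a step that is already met when the one before it is completed fails the run):
1. every pack lies in the scoop, let go by the tongs (x of pack1 in the frame of scoop between -0.097 and 0.095 m and y of pack1 in the frame of scoop between -0.062 and 0.062 m and z of pack1 in the frame of scoop between -0.005 and 0.06 m and linear speed of each of pack1, pack2, pack3, pack4 below 0.05 m/s and contact force between tongs and pack1 below 0.3 N and x of pack2 in the frame of scoop between -0.097 and 0.095 m and y of pack2 in the frame of scoop between -0.062 and 0.062 m and z of pack2 in the frame of scoop between -0.005 and 0.06 m and contact force between tongs and pack2 below 0.3 N and x of pack3 in the frame of scoop between -0.097 and 0.095 m and y of pack3 in the frame of scoop between -0.062 and 0.062 m and z of pack3 in the frame of scoop between -0.005 and 0.06 m and contact force between tongs and pack3 below 0.3 N and x of pack4 in the frame of scoop between -0.097 and 0.095 m and y of pack4 in the frame of scoop between -0.062 and 0.062 m and z of pack4 in the frame of scoop between -0.005 and 0.06 m and contact force between tongs and pack4 below 0.3 N), for 0.2 s.
2. the tongs stand in their holder, let go (x of tongs in the frame of holder between -0.02 and 0.02 m and y of tongs in the frame of holder between -0.02 and 0.02 m and z of tongs in the frame of holder between -0.005 and 0.02 m and angle between tongs's own z axis and vertical below 0.25 rad and contact force between the fingers and tongs below 0.2 N), for 0.2 s.
3. the bin's front is pulled open to its stop (0.59 rad or more) (value of joint bin_front above 0.59 rad), for 0.2 s.
4. every pack is in the bin's pocket with the front still open (x of pack1 in the frame of bin_pocket between -0.055 and 0.055 m and y of pack1 in the frame of bin_pocket between -0.106 and 0.106 m and z of pack1 in the frame of bin_pocket between -0.012 and 0.13 m and linear speed of each of pack1, pack2, pack3, pack4 below 0.05 m/s and x of pack2 in the frame of bin_pocket between -0.055 and 0.055 m and y of pack2 in the frame of bin_pocket between -0.106 and 0.106 m and z of pack2 in the frame of bin_pocket between -0.012 and 0.13 m and x of pack3 in the frame of bin_pocket between -0.055 and 0.055 m and y of pack3 in the frame of bin_pocket between -0.106 and 0.106 m and z of pack3 in the frame of bin_pocket between -0.012 and 0.13 m and x of pack4 in the frame of bin_pocket between -0.055 and 0.055 m and y of pack4 in the frame of bin_pocket between -0.106 and 0.106 m and z of pack4 in the frame of bin_pocket between -0.012 and 0.13 m and value of joint bin_front above 0.5 rad), for 0.2 s.
At the end, for the whole second after the job is handed in: Every pack rests inside the bin's pocket, the bin's front is shut (within 0.05 rad), the scoop stands flat on the desk (tilt under 0.12 rad), and the tongs stand upright in their holder (within 20 mm, tilt under 0.25 rad) (all of step 2 and x of pack1 in the frame of bin_pocket between -0.055 and 0.055 m and y of pack1 in the frame of bin_pocket between -0.106 and 0.106 m and z of pack1 in the frame of bin_pocket between -0.012 and 0.13 m and linear speed of each of pack1, pack2, pack3, pack4 below 0.05 m/s and x of pack2 in the frame of bin_pocket between -0.055 and 0.055 m and y of pack2 in the frame of bin_pocket between -0.106 and 0.106 m and z of pack2 in the frame of bin_pocket between -0.012 and 0.13 m and x of pack3 in the frame of bin_pocket between -0.055 and 0.055 m and y of pack3 in the frame of bin_pocket between -0.106 and 0.106 m and z of pack3 in the frame of bin_pocket between -0.012 and 0.13 m and x of pack4 in the frame of bin_pocket between -0.055 and 0.055 m and y of pack4 in the frame of bin_pocket between -0.106 and 0.106 m and z of pack4 in the frame of bin_pocket between -0.012 and 0.13 m and value of joint bin_front below 0.05 rad and height (world z) of scoop between -0.01 and 0.012 m and angle between scoop's own z axis and vertical below 0.12 rad and linear speed of scoop below 0.03 m/s); the robot touches nothing.
It fails at once if the fingers touch a battery pack (contact force between the fingers and pack1 above 0.5 N or contact force between the fingers and pack2 above 0.5 N or contact force between the fingers and pack3 above 0.5 N or contact force between the fingers and pack4 above 0.5 N).
It fails at once if a bystander is shoved away by more than 60 mm or the mug is tipped (distance of any of tape_roll, mug, stapler, calculator from where it was at the start of the episode above 0.06 m or angle between mug's own z axis and vertical above 0.5 rad).
Of pack1, pack2, pack3, pack4 only 3 to 4 are there at a start; the rules pass over those that are not, and their reading is None.
At some moment in a run one of pack1, pack2, pack3, pack4 may be knocked a few centimetres aside while the robot is not near it.
It also fails if it takes over 210 s, if anything falls off the work surface, if the arm or the gripper's body presses on something with over 40 N, if the wrist force passes 120 N, or if a joint passes its speed limit or range.

## Robot

A 6-joint arm with a two-finger parallel gripper is mounted at the origin on the work surface. World frame = base frame: x ahead of the robot, y to its left, z up, the work surface at z = 0. Lengths are in m, angles in rad, forces in N, time in s.
With the tool pointing down it reaches from about 0.2 to 0.875 m from the base axis. Payload 3.4 kg.
Tool frame: the origin (TCP) lies between the finger pads; the fingertips stand 25 mm ahead of it and the grasp point (between the pads) lies 6 mm ahead of it (r.nose_length is the z of the fingertips in the tool frame, in m); z points along the fingers, x is the direction in which the jaws open and shut, and the axes are right-handed (so a half turn about z gives the same grasp; the last joint's range is limited). The gripper opens to 94 mm and grips with 3 to 60 N. Pads are 16 mm wide; open, the fingers measure 119 mm over their backs; the gripper's body (75 mm by 177 mm) begins 78 mm behind the grasp point.
Start: joints at [-0.121, 0.276, 1.505, -0, 1.361, -0.121], TCP at [0.575, -0, 0.23] pointing down, gripper open.
Joint ranges: [-2.89, 2.89], [-0.75, 2.08], [0.22, 2.7], [-1.18, 4.32], [0.11, 2.71], [-2.7, 2.7]. Speed limits (rad/s): [2.57, 2.57, 3.14, 3.14, 3.14, 3.14].

## Interface

Orientations are given as a unit quaternion [w, x, y, z].
In Python, from plant import r, gripper_to, inverse_kinematics, vision, models, telemetry gives the robot as it stands. Calls block until the motion is done:
- r.move_to(position, orientation): joint-space move of the TCP to a pose.
- r.move_l(position, rot=None, vel=0.15, guard=None): straight line of the TCP; rot=None keeps the orientation; vel is the mean speed in m/s. With guard (N) it stops when the force on the tool has changed by that much, and returns True; else False.
- r.movej(angles): joint-space move.
- gripper_to(opening, f_grip=None): finger opening in m; f_grip is the grip in N (None keeps the last); returns when the fingers have stopped.
- r.hold(seconds).
- inverse_kinematics(position, orientation): joint angles nearest the present ones, or None.
- vision.snapshot(name): name is "scene" or "side" or "wrist"; returns the picture (480x640x3 uint8, red, green, blue); there is no depth.
- vision.get_calibration(name): a dict with "fx", "fy", "cx", "cy" (pixels), "position" and "orientation" of the camera in the world. Camera axes: x right, y down, z forward; pixel columns grow to the right and rows downward; lengths in m; the calibration is good to about 2 mm. A picture is of the moment at which its call begins: read the wrist's pose just before it. get_calibration takes no time and is no camera call; for the wrist camera it gives the pose at the moment of the call.
A pose or a line that the arm cannot do raises r.PlanningError and nothing moves.
- r.sign_off(): hands the job in, once; it reports no verdict.
Trained networks look in the newest picture that a camera, given by its name, has taken for a name from the list of things; names that differ only in an ending like _2 or _b are one class to them, and where a whole thing is asked for, a point or a joint stands for the part that bears it (a point fixed in the world has none). Each returns a list of dicts, best first, with "score" (0 to 1); they miss things now and then, are a little off and sometimes report something else, mostly with a low value. They report only what shows in the picture. A call takes as long as a camera call.
- models.boxes_of(thing, camera): "at" ([x, y, z] in m, in world coordinates, good to about 4 mm: the middle of the surface that is visible of it).
- models.regions_of(thing, camera): "pixels" (480x640 bool, what is visible of it).
- models.mark_of(thing, camera): "at" ([x, y, z] in m, in world coordinates, good to about 4 mm: a listed point, or the origin of a listed thing).
Readings, each from a call of its own:
- telemetry.current_t(): time.
- telemetry.current_joints(): joint angles.
- telemetry.current_dq(): joint speeds.
- telemetry.current_joint_efforts(): joint torques, N m.
- telemetry.current_ee_pos(): TCP position.
- telemetry.current_tool_rot(): TCP orientation.
- telemetry.current_wrist_force(): force on the tool from outside, world axes, zero at the start.
- telemetry.current_torque(): the same for the moment, N m.
- telemetry.current_opening(): finger opening in m.
Only numpy, scipy, OpenCV 4.12 (cv2) and the standard library are available. Lean on these libraries where they do the work, as an engineer would, in place of code of your own. Each camera call takes 0.05 s, during which the arm holds its last target.

## Working session

There is one attempt and no reset: what is moved stays moved. The work goes in short steps, each a Python script; the robot and the scene stay as the last script left them, time stands still between calls to the robot, and variables do not carry over. Pictures are saved under pics/ and viewed, and the job is handed in when it is done.

```bash
ls; mkdir -p pics
cat > h.py <<'E'
import numpy as np, cv2
from plant import r, gripper_to, inverse_kinematics, vision, models, telemetry
from scipy.spatial.transform import Rotation as R
def snap(cam,name):
    im=vision.snapshot(cam); cv2.imwrite(f'pics/{name}.png',im[:,:,::-1]); return im
def qd(yaw):  # tool down, tool x at yaw
    m=np.array([[np.cos(yaw),np.sin(yaw),0],[np.sin(yaw),-np.cos(yaw),0],[0,0,-1]])
    q=R.from_matrix(m).as_quat(); return [q[3],q[0],q[1],q[2]]
def quat(m):
    q=R.from_matrix(m).as_quat(); return [q[3],q[0],q[1],q[2]]
def px2w(cam,uv,z,c=None):
    c=c or vision.get_calibration(cam)
    uv=np.atleast_2d(uv).astype(float)
    d=np.c_[(uv[:,0]-c['cx'])/c['fx'],(uv[:,1]-c['cy'])/c['fy'],np.ones(len(uv))]
    q=c['orientation']; M=R.from_quat([q[1],q[2],q[3],q[0]])
    d=M.apply(d); p=np.array(c['position']); s=(z-p[2])/d[:,2]
    return p+d*s[:,None]
E
python3 - <<'E'
from h import *
for c in('scene','side','wrist'):
    snap(c,c+'0')
    k=vision.get_calibration(c); print(c,{a:np.round(b,3) for a,b in k.items()})
for t in ['tongs','tongs_grip','holder','scoop','scoop_grip','bin','bin_handle','bin_hinge','pack1','tape_roll','mug','stapler','calculator']:
  for c in('scene','side'):
    try: print(t,c,[(round(d['score'],2),np.round(d['at'],3).tolist()) for d in models.mark_of(t,c)][:6])
    except Exception as e: print(t,c,e)
print(telemetry.current_t())
E
```

```text
pics
scene {'fx': np.float64(551.196), 'fy': np.float64(551.196), 'cx': np.float64(327.665), 'cy': np.float64(234.203), 'position': array([0.824, 0.711, 1.139]), 'orientation': array([-0.066,  0.188,  0.928, -0.315])}
side {'fx': np.float64(505.555), 'fy': np.float64(505.555), 'cx': np.float64(332.375), 'cy': np.float64(244.715), 'position': array([0.138, 0.947, 0.975]), 'orientation': array([ 0.081, -0.157,  0.888, -0.424])}
wrist {'fx': np.float64(431.212), 'fy': np.float64(431.212), 'cx': np.float64(317.07), 'cy': np.float64(240.802), 'position': array([0.576, 0.073, 0.383]), 'orientation': array([ 0.127,  0.992,  0.   , -0.001])}
tongs scene [(0.7, [0.667, 0.175, -0.003])]
tongs side [(0.73, [0.67, 0.174, 0.004])]
tongs_grip scene [(0.65, [0.67, 0.173, 0.067])]
tongs_grip side [(0.82, [0.668, 0.178, 0.065])]
holder scene [(0.88, [0.669, 0.174, -0.0]), (0.34, [0.295, 0.358, 0.0]), (0.17, [0.671, 0.171, -0.0])]
holder side []
scoop scene [(0.73, [0.467, 0.091, 0.004]), (0.6, [0.377, -0.152, 0.002])]
scoop side [(0.83, [0.467, 0.089, -0.001]), (0.56, [0.359, -0.359, 0.002])]
scoop_g
[... 562 characters left out ...]
ne [(0.95, [0.446, 0.232, -0.003]), (0.85, [0.437, 0.342, 0.001]), (0.75, [0.563, 0.244, 0.002]), (0.69, [0.557, 0.373, 0.002]), (0.58, [0.295, 0.358, -0.002])]
pack1 side [(0.6, [0.561, 0.238, -0.004]), (0.58, [0.555, 0.37, 0.003]), (0.57, [0.446, 0.233, -0.003]), (0.56, [0.435, 0.342, 0.002])]
tape_roll scene [(0.86, [0.507, 0.291, -0.004])]
tape_roll side [(0.96, [0.505, 0.29, -0.003])]
mug scene [(0.84, [0.361, -0.355, -0.002]), (0.6, [0.507, 0.288, 0.0])]
mug side [(0.56, [0.359, -0.36, 0.001])]
stapler scene [(0.72, [0.376, -0.152, 0.001])]
stapler side [(0.78, [0.376, -0.154, -0.0]), (0.39, [0.47, 0.086, 0.002])]
calculator scene []
calculator side [(0.67, [0.556, 0.369, 0.003])]
1.45
```

View pics/scene0.png

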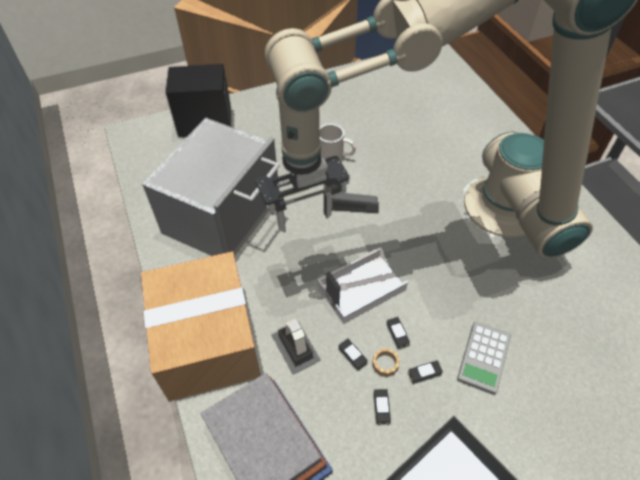

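View pics/side0.png

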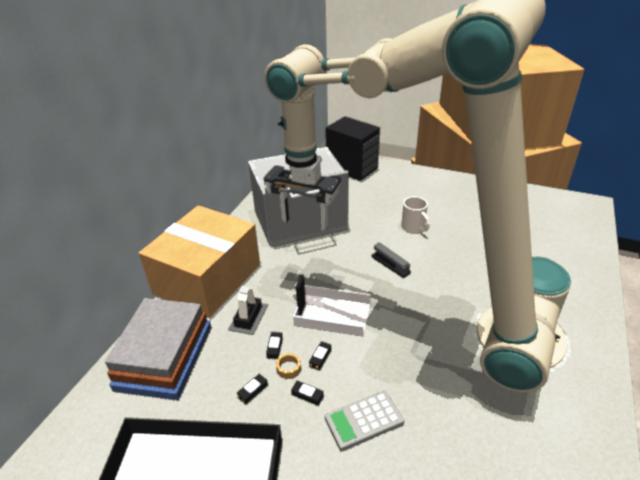

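Run:
```python
from h import *
print(telemetry.current_tool_rot(), qd(0))
r.move_to([0.53,0.24,0.36],qd(0))
snap('wrist','w1'); c=vision.get_calibration('wrist')
print(np.round(c['position'],3))
for d in models.regions_of('pack1','wrist'):
    m=d['pixels'].astype(np.uint8)
    cs,_=cv2.findContours(m,cv2.RETR_EXTERNAL,cv2.CHAIN_APPROX_NONE)
    k=max(cs,key=cv2.contourArea)[:,0]
    p=px2w('wrist',k,0.015,c)[:,:2]
    (cx,cy),(w,h),a=cv2.minAreaRect((p*1000).astype(np.float32))
    if w<h: a+=90; w,h=h,w
    print(round(d['score'],2),m.sum(),np.round([cx,cy,w,h,a],1))
for t in ['pack1','tongs','tongs_grip','holder','scoop','scoop_grip','tape_roll']:
    print(t,[(round(d['score'],2),np.round(d['at'],3).tolist()) for d in models.mark_of(t,'wrist')][:6])
for t in ['holder','scoop']:
  for d in models.regions_of(t,'wrist')[:1]:
    cv2.imwrite(f'pics/reg_{t}.png',d['pixels'].astype(np.uint8)*255)
```

```text
[-5.49856402e-07  9.99999999e-01  2.16418723e-06  3.87695775e-05] [np.float64(0.0), np.float64(1.0), np.float64(0.0), np.float64(0.0)]
[0.531 0.312 0.512]
0.96 2014 [555.9 373.2  72.4  31.7  69. ]
0.71 1912 [436.3 341.8  73.4  31.3 175.1]
0.67 1609 [563.3 242.5  72.1  31.1 105.4]
0.59 1731 [447.2 234.8  73.   33.7  84.5]
pack1 [(0.9, [0.443, 0.234, -0.001]), (0.7, [0.554, 0.375, 0.002]), (0.57, [0.565, 0.243, 0.002])]
tongs [(0.77, [0.671, 0.174, -0.001])]
tongs_grip [(0.58, [0.665, 0.175, 0.062])]
holder [(0.73, [0.672, 0.172, 0.004]), (0.54, [0.667, 0.175, 0.064])]
scoop [(0.95, [0.466, 0.09, -0.002])]
scoop_grip [(0.78, [0.555, 0.099, 0.089])]
tape_roll [(0.61, [0.674, 0.171, -0.001])]
```

View pics/w1.png

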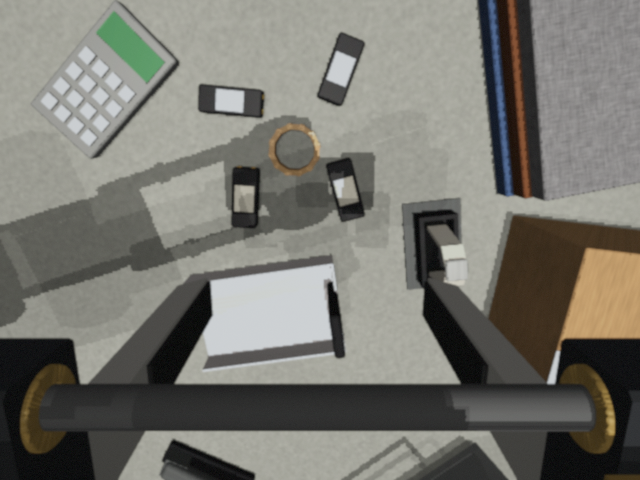

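Run:
```python
from h import *
c=vision.get_calibration('wrist')
print('foot',np.round(px2w('wrist',[(402,205),(460,199),(408,287)],0.004,c),3).tolist())
print('box',np.round(px2w('wrist',[(510,213),(490,310)],0.15,c),3).tolist(), np.round(px2w('wrist',[(510,213),(490,310),(584,250)],0.0,c),3).tolist())
print('scoop walls top', np.round(px2w('wrist',[(210,282),(332,261)],0.036,c),3).tolist())
im=cv2.imread('pics/w1.png'); cv2.imwrite('pics/w1c.png',cv2.resize(im[170:390,180:500],None,fx=2.4,fy=2.4,interpolation=cv2.INTER_CUBIC))
```

```text
foot [[0.632, 0.224, 0.004], [0.701, 0.232, 0.004], [0.645, 0.12, 0.004]]
box [[0.696, 0.243, 0.15], [0.688, 0.153, 0.15]] [[0.764, 0.214, 0.0], [0.752, 0.087, 0.0], [0.86, 0.167, 0.0]]
scoop walls top [[0.405, 0.139, 0.036], [0.548, 0.164, 0.036]]
```

View pics/w1c.png

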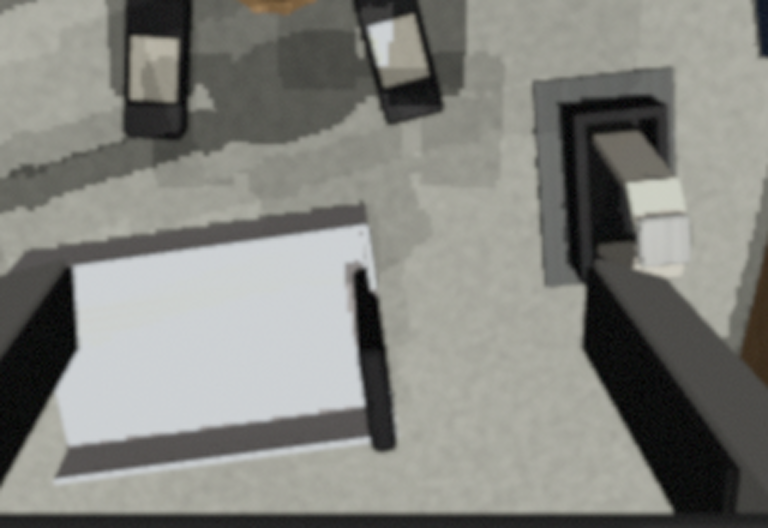

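Run:
```python
from h import *
def t(n,p,q):
    j=inverse_kinematics(p,q); print(n,None if j is None else np.round(j,2))
D=np.deg2rad
for o in (0,180): 
    t('tongs',[.67,.174,.072],qd(D(97-o)))
    for x,y,a in((556,373,69),(436,342,175),(563,243,105),(447,234,84.5)):
        b=a+90-o
        t('pack',[x/1e3,y/1e3,.069],qd(D((b+180)%360-180)))
    t('scoop',[.47,.09,.1],qd(D(100.5-o)))
    t('handle',[.613,-.154,.206],qd(D(130-o)))
    t('scoopgrip',[.55,.105,.096],qd(D(10.5-o)))
h=np.array([.6525,-.197,.025]); d=np.array([-.64,.768,0]); u=np.array([0,0,1.])
for tl in (30,45,60):
  s,c=np.sin(D(tl)),np.cos(D(tl))
  for nm,hd in (('front',d),('sideA',np.array([.768,.64,0])),('sideB',-np.array([.768,.64,0]))):
    X=hd*c+u*s; Z=-hd*s+u*c
    lip=h+d*.06+u*.17 - (0 if nm=='front' else 1)*(-hd*.05)
    tcp=lip+X*.174+Z*(.09+.006)
    for sg in(1,-1):
        M=np.c_[X*sg,np.cross(-Z,X*sg),-Z]; t(f'{nm} {tl} {sg}',tcp,quat(M))
```

```text
tongs [ 0.15  0.56  1.45 -0.    1.13 -1.54]
pack [ 0.49  0.53  1.51 -0.    1.1  -2.29]
pack [ 0.54  0.38  1.78 -0.    0.97  2.2 ]
pack None
pack [ 0.34  0.32  1.89 -0.    0.93 -2.7 ]
scoop [ 0.04  0.25  1.9  -0.    0.99 -1.71]
handle [-0.36  0.38  1.42 -0.    1.35 -2.63]
scoopgrip [ 0.06  0.36  1.74 -0.    1.04 -0.12]
tongs [ 0.15  0.56  1.45 -0.    1.13  1.6 ]
pack [ 0.49  0.53  1.51 -0.    1.1   0.85]
pack [ 0.54  0.38  1.78 -0.    0.97 -0.94]
pack [ 0.29  0.46  1.65 -0.    1.03  0.03]
pack [ 0.34  0.32  1.89 -0.    0.93  0.44]
scoop [ 0.04  0.25  1.9  -0.    0.99  1.43]
handle [-0.36  0.38  1.42 -0.    1.35  0.52]
scoopgrip None
front 30 1 [-0.41  0.44  1.04  0.27  2.12 -2.59]
front 30 -1 [-0.41  0.44  1.04  0.27  2.12  0.55]
sideA 30 1 [-0.39  0.31  1.25  0.47  1.35 -1.14]
sideA 30 -1 [-0.39  0.31  1.25  0.47  1.35  2.  ]
sideB 30 1 [-0.31  0.36  1.17 -0.46  1.88  2.06]
sideB 30 -1 [-0.31  0.36  1.17 -0.46  1.88 -1.09]
front 45 1 [-0.48  0.64  0.78  0.43  2.42 -2.52]
front 45 -1 [-0.48  0.64  0.78  0.43  2.42  0.62]
sideA 45 1 [-0.59  0.22  1.46  0.78  1.29 -1.45]
sideA 45 -1 [-0.59  0.22  1.46  0.78  1.29  1.7 ]
sideB 45 1 [-0.17  0.51  1.02 -0.66  2.08  2.09]
sideB 45 -1 [-0.17  0.51  1.02 -0.66  2.08 -1.06]
front 60 1 [-0.52  0.86  0.51  0.75  2.69 -2.27]
front 60 -1 [-0.52  0.86  0.51  0.75  2.69  0.87]
sideA 60 1 [-0.79  0.21  1.65  1.08  1.36 -1.78]
sideA 60 -1 [-0.79  0.21  1.65  1.08  1.36  1.36]
sideB 60 1 [-0.06  0.67  0.89 -0.88  2.26  2.04]
sideB 60 -1 [-0.06  0.67  0.89 -0.88  2.26 -1.1 ]
```

Run:
```python
from h import *
q=qd(np.deg2rad(97))
t0=telemetry.current_t()
r.move_to([.670,.1745,.17],q)
print(telemetry.current_t()-t0)
r.move_l([.670,.1745,.072],vel=.1,guard=8)
gripper_to(0.0455,f_grip=20)
print(telemetry.current_opening(),telemetry.current_t(),telemetry.current_ee_pos())
f0=telemetry.current_wrist_force()
r.move_l([.670,.1745,.19],vel=.12)
print(telemetry.current_opening(),telemetry.current_wrist_force(),f0,telemetry.current_t())
snap('side','s2'); snap('wrist','w2'); snap('scene','c2')
```

```text
1.6166999999999998
0.04575965239611272 6.7083 [0.66998973 0.17450119 0.07199413]
0.045724745710491205 [-0.51272389 -0.08234693 -0.07504415] [ 0.93634446  0.01097834 -1.0212124 ] 7.8417
```

View pics/w2.png

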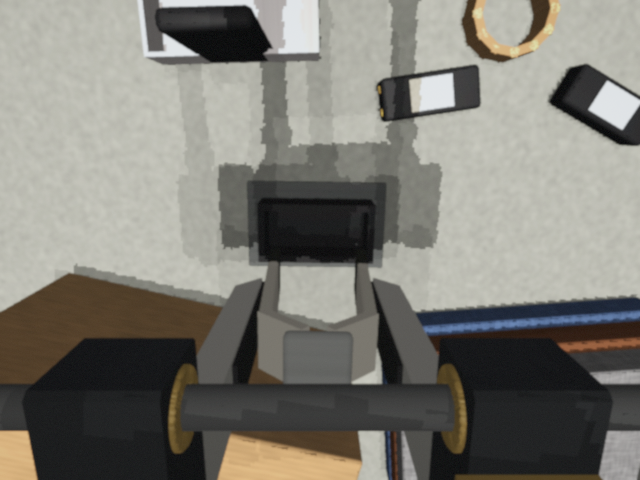

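View pics/s2.png

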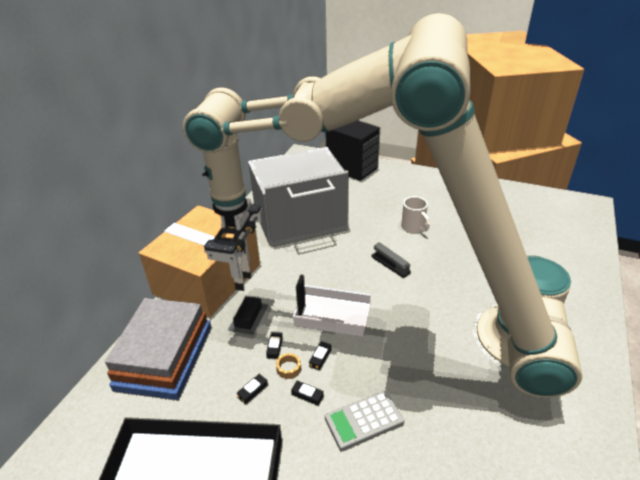

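```bash
cat >> h.py <<'E'
D=np.deg2rad
SC=np.array([.467,.090]); SY=D(10)
def pick(x,y,a,z=.069,opn=.0455):
    yaw=D(((a-90)+90)%180-90)
    r.move_to([x,y,.15],qd(yaw))
    hit=r.move_l([x,y,z],vel=.12,guard=6)
    gripper_to(.034,f_grip=20)
    o=telemetry.current_opening()
    r.move_l([x,y,.16],vel=.15)
    print('pick hit',hit,'open',round(o,4),round(telemetry.current_opening(),4),np.round(telemetry.current_wrist_force(),2))
def place(sx,sy):
    p=SC+R.from_euler('z',SY).as_matrix()[:2,:2]@np.array([sx,sy])
    r.move_to([*p,.16],qd(SY-np.pi/2))
    hit=r.move_l([*p,.0725],vel=.12,guard=6)
    print('place hit',hit,telemetry.current_ee_pos()[2])
    gripper_to(.0432)
    r.hold(.15)
    r.move_l([*p,.16],vel=.15)
    gripper_to(.0455)
    print('t',telemetry.current_t(),telemetry.current_opening())
def packs(cam):
    vision.snapshot(cam)
    return [(round(d['score'],2),np.round(d['at'],3).tolist()) for d in models.mark_of('pack1',cam)]
E
python3 - <<'E'
from h import *
print(packs('side')); 
pick(.564,.243,105)
snap('side','s3')
E
```

```text
[(0.89, [0.445, 0.231, -0.001]), (0.63, [0.434, 0.341, -0.002]), (0.56, [0.562, 0.238, -0.004]), (0.55, [0.555, 0.373, 0.002])]
pick hit False open 0.0403 0.0401 [-0.07 -0.45 -2.23]
```

View pics/s3.png

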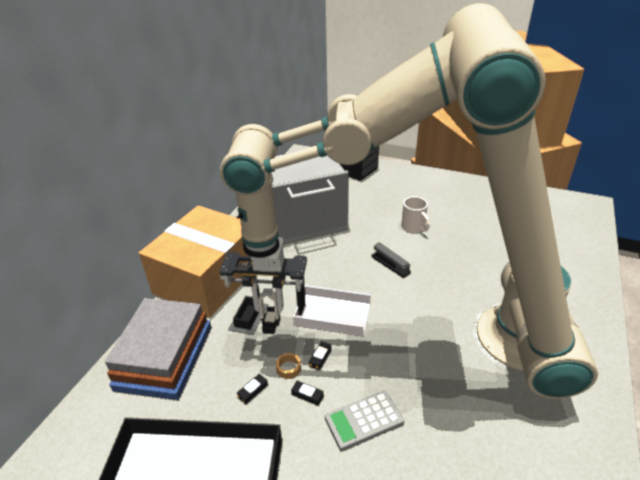

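Pack held in the tongs (s3, px ~(270,320)). Place it.

Run:
```python
from h import *
place(.039,.027)
print(packs('side')); print(packs('scene'))
snap('wrist','w4'); snap('scene','c4')
```

```text
place hit True 0.07102733968382297
t 14.925 0.04541444001946584
[(0.82, [0.433, 0.338, -0.001]), (0.68, [0.443, 0.23, 0.0]), (0.67, [0.555, 0.373, 0.001]), (0.5, [0.497, 0.119, 0.0]), (0.43, [0.374, -0.154, -0.002]), (0.32, [0.505, 0.124, 0.092])]
[(0.91, [0.442, 0.233, -0.001]), (0.64, [0.554, 0.373, -0.0]), (0.57, [0.436, 0.344, -0.002]), (0.54, [0.499, 0.124, 0.005])]
```

View pics/w4.png

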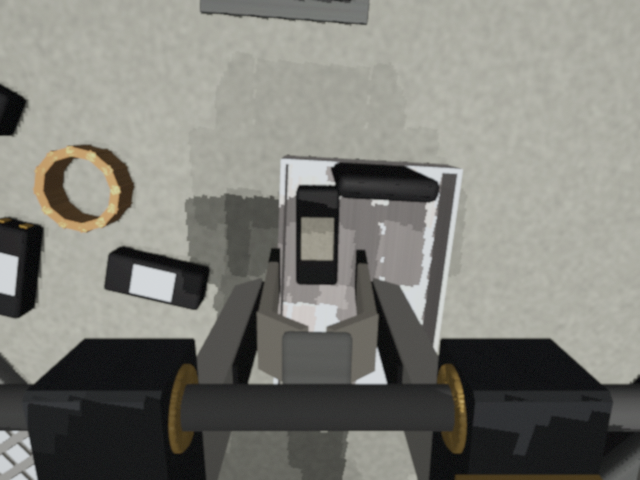

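View pics/c4.png

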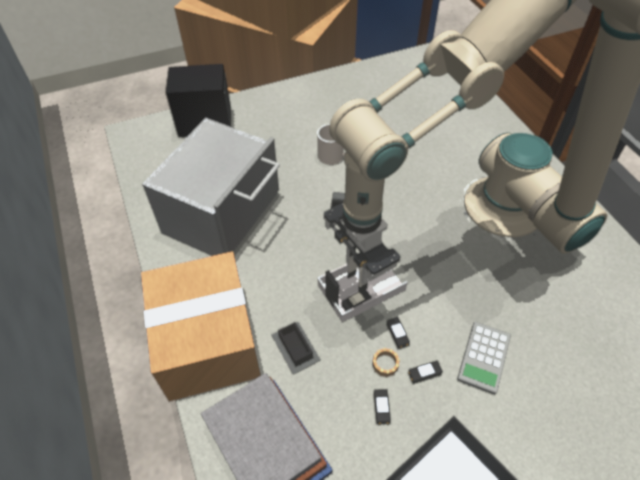

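Run:
```python
from h import *
pick(.4455,.234,84.5)
place(.039,-.027)
print(packs('side')); print(packs('scene'))
snap('wrist','w5')
```

```text
pick hit False open 0.0397 0.0396 [-0.22 -0.25 -1.59]
place hit True 0.07102661849621983
t 21.1917 0.04544868204163102
[(0.76, [0.436, 0.34, -0.0]), (0.75, [0.508, 0.068, 0.002]), (0.74, [0.553, 0.371, 0.001]), (0.68, [0.499, 0.122, -0.004]), (0.46, [0.375, -0.153, -0.002])]
[(0.72, [0.5, 0.122, 0.006]), (0.7, [0.506, 0.071, 0.001]), (0.66, [0.435, 0.342, 0.002]), (0.59, [0.556, 0.37, 0.001])]
```

View pics/w5.png

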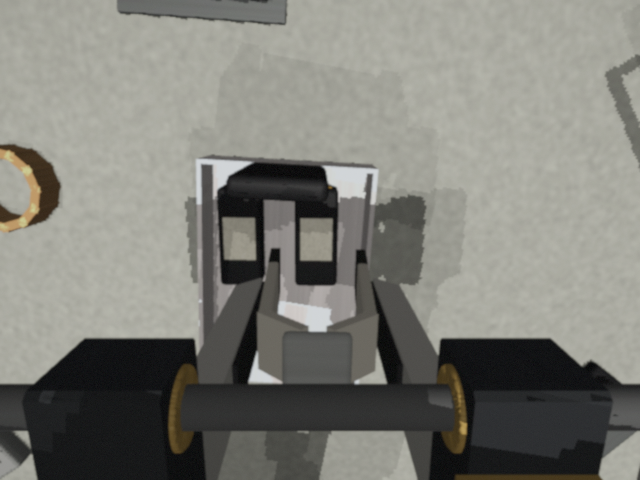

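Run:
```python
from h import *
pick(.436,.342,175)
place(-.038,.027)
print(packs('side')); print(packs('scene'))
snap('wrist','w6')
```

```text
pick hit False open 0.0399 0.0398 [-0.23 -0.57 -1.56]
place hit True 0.07109845442849429
t 29.6167 0.04602465552572006
[(0.84, [0.507, 0.068, 0.002]), (0.6, [0.554, 0.373, 0.001]), (0.6, [0.501, 0.119, 0.001]), (0.49, [0.422, 0.11, 0.005])]
[(0.98, [0.558, 0.372, 0.002]), (0.96, [0.424, 0.111, 0.003]), (0.72, [0.51, 0.07, 0.001]), (0.61, [0.497, 0.123, 0.006])]
```

View pics/w6.png

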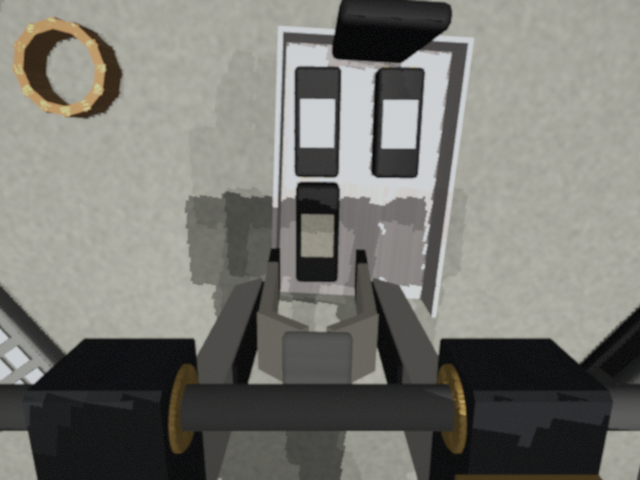

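Run:
```python
from h import *
pick(.556,.373,69)
place(-.038,-.027)
print(packs('side')); print(packs('scene'))
snap('wrist','w7')
```

```text
pick hit False open 0.0397 0.0399 [-0.38  0.71 -1.85]
place hit True 0.07105901717409469
t 36.35 0.045472749599201105
[(0.89, [0.435, 0.057, 0.003]), (0.87, [0.511, 0.06, 0.004]), (0.7, [0.654, -0.199, 0.022]), (0.63, [0.498, 0.119, 0.0]), (0.62, [0.424, 0.108, 0.003]), (0.46, [0.434, 0.054, 0.095])]
[(0.78, [0.426, 0.109, 0.005]), (0.71, [0.498, 0.122, 0.005]), (0.68, [0.514, 0.058, -0.001]), (0.18, [0.376, -0.152, -0.001])]
```

View pics/w7.png

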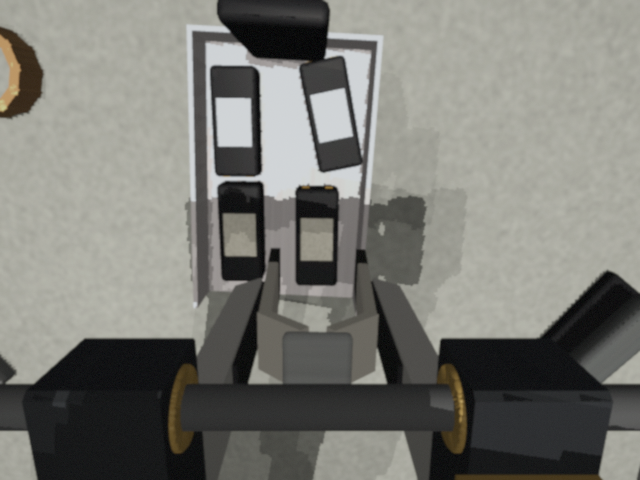

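Run:
```python
from h import *
r.move_to([.670,.1745,.19],qd(D(97)))
hit=r.move_l([.670,.1745,.0725],vel=.1,guard=6)
print(hit,telemetry.current_ee_pos(),telemetry.current_wrist_force())
snap('wrist','w8')
```

```text
False [0.67059408 0.17458886 0.07330806] [ 0.36183597  0.44857185 -0.61983899]
```

View pics/w8.png

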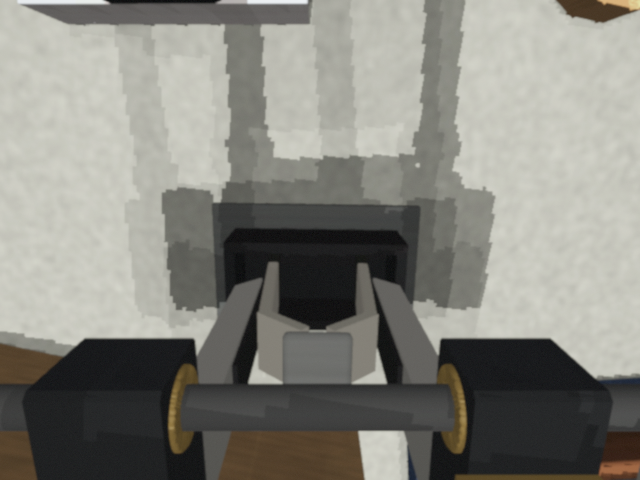

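Run:
```python
from h import *
gripper_to(.09)
r.hold(.3)
r.move_l([.670,.1745,.2],vel=.15)
r.hold(.3)
print(telemetry.current_t(), models and None)
r.move_to([.56,0.0,.35],qd(D(-50)))
snap('side','s9'); snap('scene','c9'); snap('wrist','w9')
for c in('side','scene','wrist'):
  for t in('tongs','bin_handle','bin_hinge','bin','bin_top','pack1'):
    print(t,c,[(round(d['score'],2),np.round(d['at'],3).tolist()) for d in models.mark_of(t,c)][:5])
```

```text
42.8667 None
tongs side [(0.63, [0.669, 0.172, 0.002])]
bin_handle side [(0.95, [0.614, -0.157, 0.201]), (0.74, [0.426, 0.11, 0.003])]
bin_hinge side [(0.96, [0.654, -0.195, 0.025])]
bin side [(0.96, [0.714, -0.276, 0.0])]
bin_top side [(0.66, [0.615, -0.153, 0.203]), (0.65, [0.649, -0.201, 0.218])]
pack1 side [(0.87, [0.516, 0.058, 0.004]), (0.78, [0.5, 0.119, -0.001]), (0.76, [0.425, 0.11, 0.006]), (0.6, [0.433, 0.057, 0.003])]
tongs scene [(0.92, [0.67, 0.174, 0.003]), (0.31, [0.47, 0.087, -0.001])]
bin_handle scene [(0.98, [0.614, -0.152, 0.199])]
bin_hinge scene [(0.95, [0.654, -0.197, 0.024])]
bin scene [(0.7, [0.715, -0.271, 0.003])]
bin_top scene [(0.72, [0.653, -0.202, 0.211])]
pack1 scene [(0.76, [0.436, 0.055, 0.003]), (0.57, [0.499, 0.125, 0.003]), (0.47, [0.516, 0.058, 0.004])]
tongs wrist [(0.91, [0.67, 0.174, 0.002])]
bin_handle wrist [(0.91, [0.619, -0.155, 0.2]), (0.41, [0.654, -0.196, 0.027])]
bin_hinge wrist [(0.75, [0.655, -0.199, 0.024])]
bin wrist []
bin_top wrist [(0.78, [0.652, -0.195, 0.215]), (0.63, [0.359, -0.363, -0.004])]
pack1 wrist [(0.86, [0.5, 0.123, 0.007]), (0.81, [0.429, 0.06, 0.004]), (0.67, [0.511, 0.061, 0.002]), (0.62, [0.423, 0.111, 0.002])]
```

View pics/s9.png

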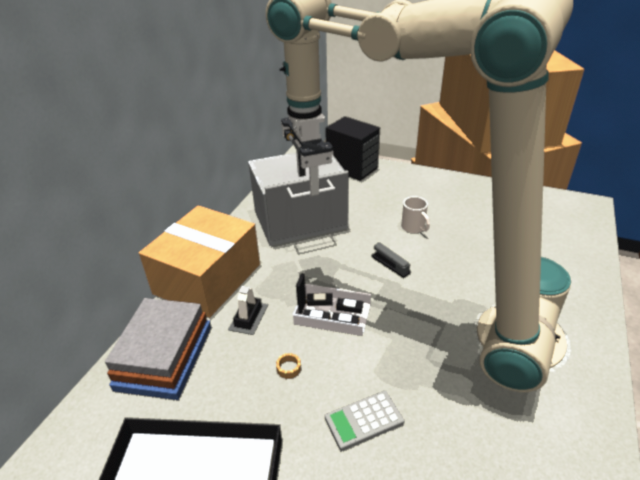

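View pics/w9.png

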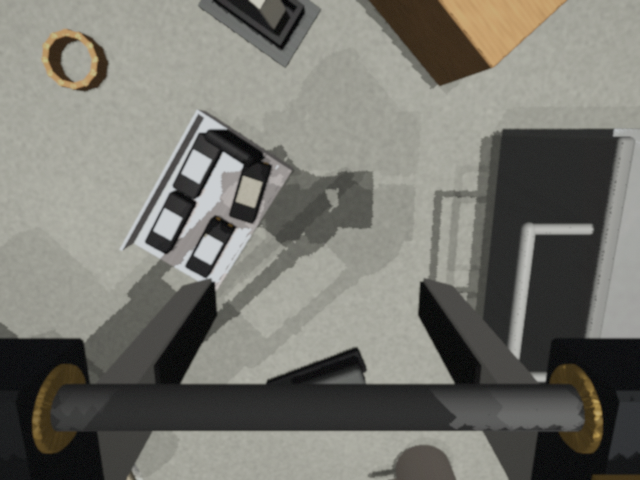

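```bash
python3 - <<'E'
from h import *
c=vision.get_calibration('wrist')
for n,z,uv in (('bar',.2,[(527,230),(514,378)]),('top',.19,[(616,140),(577,335)]),('top215',.215,[(616,140),(577,335)]),('bot',.01,[(502,132),(483,320)]),('scoopL',.036,[(198,112),(122,248)])):
    p=px2w('wrist',uv,z,c); d=p[1]-p[0]; print(n,np.round(p,3).tolist(),np.rad2deg(np.arctan2(d[1],d[0])))
E
python3 -c "
import cv2
im=cv2.imread('pics/w9.png');cv2.imwrite('pics/w9c.png',cv2.resize(im[110:400,400:640],None,fx=2,fy=2))"
```

```text
bar [[0.66, -0.115, 0.2], [0.57, -0.196, 0.2]] -137.88140698549478
top [[0.746, -0.12, 0.19], [0.628, -0.214, 0.19]] -141.7579967164104
top215 [[0.736, -0.107, 0.215], [0.627, -0.193, 0.215]] -141.7579967164104
bot [[0.745, -0.113, 0.01], [0.573, -0.259, 0.01]] -139.78794427450285
scoopL [[0.55, 0.152, 0.036], [0.376, 0.131, 0.036]] -173.14398395608697
```

View pics/w9c.png

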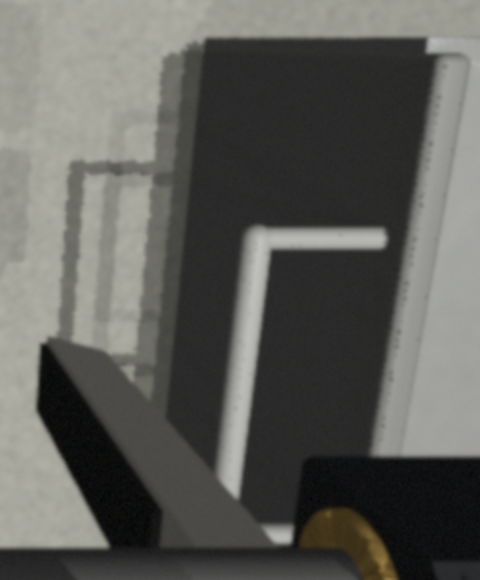

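```bash
cat >> h.py <<'E'
BY=D(-50); d_=np.array([-np.cos(BY),-np.sin(BY),0]); u_=np.array([0,0,1.])
H=np.array([.6535,-.1968,.025])
def hpos(th,dz=.006):
    f=.057*np.cos(th)+.175*np.sin(th); h=.175*np.cos(th)-.057*np.sin(th)
    return H+d_*f+u_*(h+dz)
E
python3 - <<'E'
from h import *
gripper_to(.036)
p=hpos(0); print(p)
r.move_to(p+u_*.06,qd(BY))
hit=r.move_l(p,vel=.1,guard=6); print(hit)
gripper_to(0.004,f_grip=15)
print(telemetry.current_opening(),telemetry.current_wrist_force())
snap('side','s10'); snap('wrist','w10')
E
```

```text
[ 0.61686111 -0.15313547  0.206     ]
False
0.00952806401123364 [-3.21902632  4.14723745  4.8001897 ]
```

View pics/w10.png

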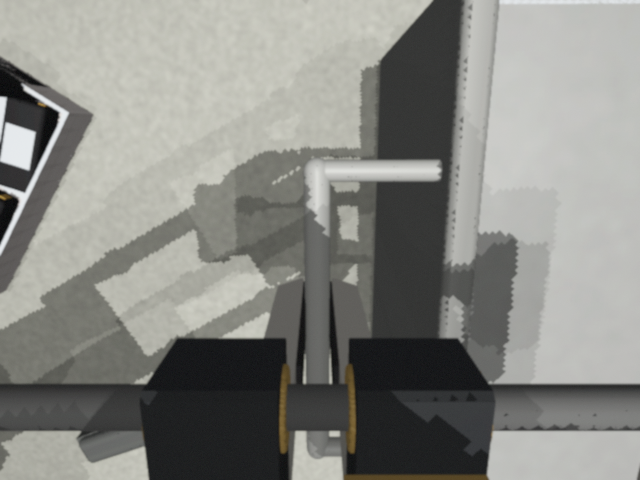

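Bar gripped at px (318,300). Pull along the arc.

Run:
```python
from h import *
for th in np.arange(.04,.60,.08):
    hit=r.move_l(hpos(th),vel=.08); f=telemetry.current_wrist_force()
    print(round(th,2),np.round(f,1),round(telemetry.current_opening(),4))
    if np.linalg.norm(f)>35: break
for th in (.61,.635):
    hit=r.move_l(hpos(th),vel=.03,guard=12); print(th,hit,np.round(telemetry.current_wrist_force(),1),telemetry.current_ee_pos(),hpos(.62))
snap('side','s11'); snap('wrist','w11'); print(telemetry.current_t())
```

```text
0.04 [-2.5  1.6  5.5] 0.0094
0.12 [-2.1  1.5  6.2] 0.0097
0.2 [-2.5  1.6  5.8] 0.0092
0.28 [-2.6  3.2  4.8] 0.0096
0.36 [-3.3  3.2  3.1] 0.0094
0.44 [-2.7  3.3  1.6] 0.0093
0.52 [-3.5  2.2  1.4] 0.0093
0.61 False [-3.7  0.5  4. ] [ 0.55912814 -0.08453044  0.14197653] [ 0.55832101 -0.08337009  0.14030973]
0.635 False [-2.2  1.2  2.8] [ 0.55716393 -0.08220582  0.13790106] [ 0.55832101 -0.08337009  0.14030973]
52.325
```

View pics/s11.png

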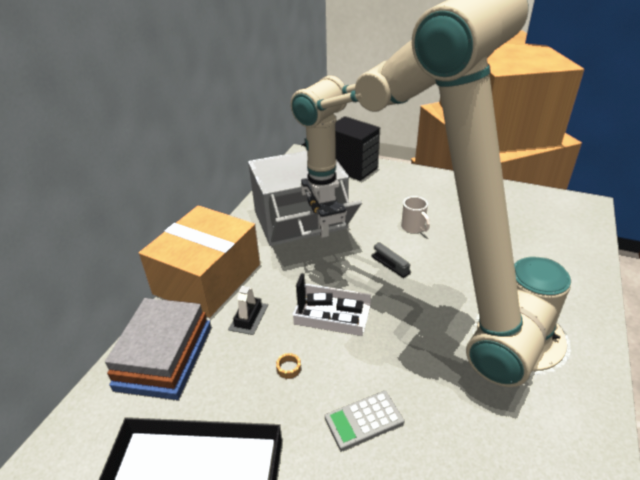

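Run:
```python
from h import *
for th in (.65,.665,.68):
    hit=r.move_l(hpos(th),vel=.03,guard=10); print(th,hit,np.round(telemetry.current_wrist_force(),1))
    if hit: break
r.hold(.3)
gripper_to(.017)
p=np.array(telemetry.current_ee_pos())
hit=r.move_l(p+u_*.05,vel=.06,guard=8); print(hit,np.round(telemetry.current_wrist_force(),1))
r.move_l(p+u_*.2,vel=.2)
r.move_to(hpos(.62)+d_*.1+u_*.22,qd(BY))
snap('wrist','w12')
for t in('bin_handle','bin_top','bin_pocket','bin_hinge'):
    print(t,[(round(d['score'],2),np.round(d['at'],3).tolist()) for d in models.mark_of(t,'wrist')][:3])
print(hpos(.62,0),hpos(.59,0), H+d_*.11+u_*.155)
vision.snapshot('side')
for t in('bin_handle','bin_top','bin_pocket','bin_hinge'):
    print(t,[(round(d['score'],2),np.round(d['at'],3).tolist()) for d in models.mark_of(t,'side')][:3])
```

```text
0.65 False [-3.1  0.2  9.5]
0.665 False [-3.9 -1.1 14.3]
0.68 False [-2.7 -2.9 17.2]
False [ 0.   0.6 -0.2]
bin_handle [(0.55, [0.558, -0.088, 0.134])]
bin_top [(0.62, [0.467, 0.088, -0.003]), (0.61, [0.582, -0.109, 0.179])]
bin_pocket [(0.93, [0.677, -0.225, 0.061])]
bin_hinge [(0.81, [0.652, -0.199, 0.028])]
[ 0.55832101 -0.08337009  0.13430973] [ 0.56047141 -0.08593284  0.13870204] [ 0.58279336 -0.11253511  0.18      ]
bin_handle [(0.57, [0.554, -0.087, 0.135])]
bin_top [(0.57, [0.578, -0.114, 0.18])]
bin_pocket [(0.88, [0.676, -0.23, 0.062]), (0.55, [0.36, -0.36, 0.005])]
bin_hinge [(0.75, [0.656, -0.198, 0.021]), (0.2, [0.508, 0.29, -0.002])]
```

View pics/w12.png

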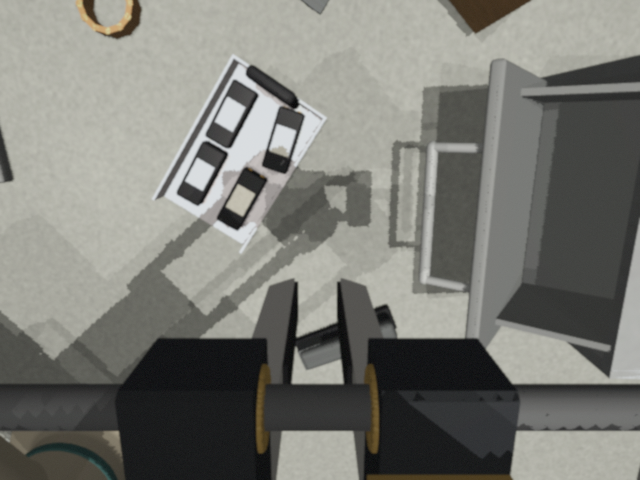

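Run:
```python
from h import *
c=vision.get_calibration('wrist')
p=px2w('wrist',[(234,57),(326,117),(154,197),(240,250)],.036,c); print(np.round(p,3))
for a,b in((0,1),(2,0)):
    d=p[b]-p[a]; print(np.rad2deg(np.arctan2(d[1],d[0])),np.linalg.norm(d))
for t in('scoop','scoop_grip'):
    print(t,[(round(d['score'],2),np.round(d['at'],3).tolist()) for d in models.mark_of(t,'wrist')][:3])
```

```text
[[0.55  0.151 0.036]
 [0.566 0.04  0.036]
 [0.377 0.132 0.036]
 [0.39  0.021 0.036]]
-82.05294592824973 0.11202539156548029
6.397330850140847 0.17410343957231997
scoop [(0.6, [0.47, 0.086, -0.003])]
scoop_grip [(0.97, [0.555, 0.096, 0.088])]
```

```bash
cat >> h.py <<'E'
def pour(t,f=.06,z=.19,side=0.,hy=None):
    hd=d_ if hy is None else np.array([np.cos(hy),np.sin(hy),0])
    s,c=np.sin(D(t)),np.cos(D(t)); X=hd*c+u_*s; Z=-hd*s+u_*c
    lip=H*[1,1,0]+d_*f+u_*z+np.cross(u_,d_)*side
    return lip+X*.174+Z*.096, quat(np.c_[X,np.cross(-Z,X),-Z])
E
python3 - <<'E'
from h import *
for a in((-5,.06,.27),(0,.06,.24),(20,.06,.2),(40,),(50,),(55,),(60,)):
    j=inverse_kinematics(*pour(*a)); print(a,np.round(pour(*a)[0],3),None if j is None else np.round(j,2))
q=qd(D(7.5)); p=np.array([.554,.0975,.096])
gripper_to(.06)
r.move_to(p+u_*.08,q)
hit=r.move_l(p,vel=.08,guard=6); print('hit',hit)
snap('wrist','w13')
gripper_to(0.004,f_grip=60)
print(telemetry.current_opening(),np.round(telemetry.current_wrist_force(),1),telemetry.current_ee_pos())
snap('side','s13')
E
```

```text
(-5, 0.06, 0.27) [ 0.498 -0.012  0.35 ] [-0.12  0.08  1.47 -0.06  1.53 -2.39]
(0, 0.06, 0.24) [ 0.503 -0.018  0.336] [-0.17  0.12  1.45 -0.    1.57 -2.44]
(20, 0.06, 0.2) [ 0.531 -0.051  0.35 ] [-0.35  0.33  1.2   0.18  1.92 -2.58]
(40,) [ 0.569 -0.096  0.375] [-0.46  0.58  0.88  0.36  2.31 -2.57]
(50,) [ 0.59  -0.121  0.385] [-0.49  0.71  0.7   0.5   2.51 -2.48]
(55,) [ 0.601 -0.135  0.388] [-0.51  0.79  0.61  0.6   2.6  -2.4 ]
(60,) [ 0.612 -0.148  0.389] [-0.52  0.86  0.51  0.73  2.68 -2.28]
hit False
0.011720699863711142 [-2.9  0.5  1.8] [0.55310903 0.09742749 0.09590547]
```

View pics/w13.png

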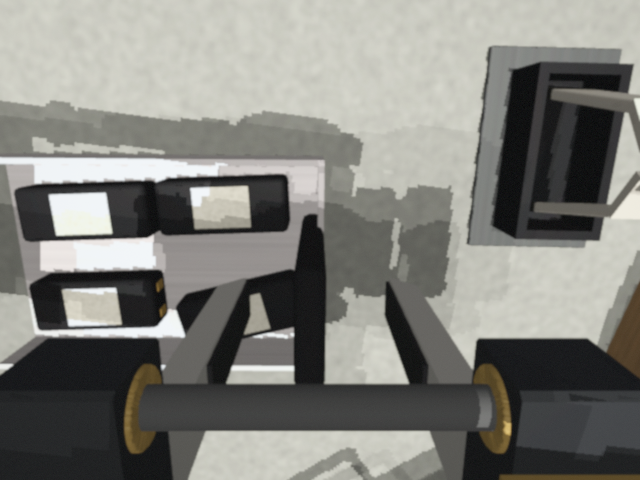

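Run:
```python
from h import *
p=np.array(telemetry.current_ee_pos())
r.move_l(p+u_*.05,vel=.05)
print(np.round(telemetry.current_wrist_force(),1),np.round(telemetry.current_torque(),2),telemetry.current_opening())
snap('side','s14'); snap('scene','c14'); im=snap('wrist','w14')
a=cv2.imread('pics/s14.png')[200:400,200:440]; b=cv2.imread('pics/c14.png')[200:360,260:440]
cv2.imwrite('pics/m14.png',np.vstack([cv2.resize(a,(360,300)),cv2.resize(b,(360,300))]))
```

```text
[-0.  -0.2 -4.7] [ 0.06 -0.36  0.03] 0.011504717184816493
```

View pics/m14.png

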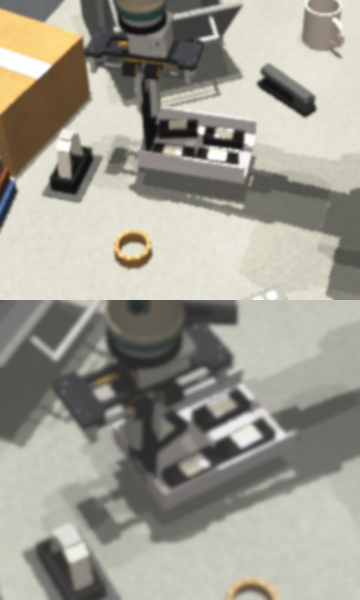

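View pics/w14.png

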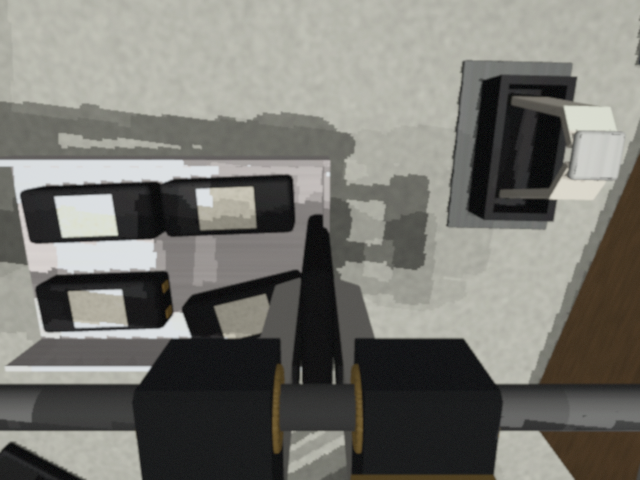

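Run:
```python
from h import *
p=np.array(telemetry.current_ee_pos())
def hold_pose(pos,yaw,t):
    hd=np.array([np.cos(yaw),np.sin(yaw),0]); s,c=np.sin(D(t)),np.cos(D(t)); X=hd*c+u_*s; Z=-hd*s+u_*c
    return pos, quat(np.c_[X,np.cross(-Z,X),-Z])
P,Q=hold_pose([p[0]-.03,p[1]-.03,.34],D(7.5),-5); r.move_l(P,Q,vel=.1)
P,Q=hold_pose([.51,.03,.36],D(70),-5); r.move_l(P,Q,vel=.04)
P,Q=pour(-5,.06,.27); r.move_l(P,Q,vel=.02)
print(telemetry.current_t(),np.round(telemetry.current_joints(),2),np.round(telemetry.current_wrist_force(),1))
r.move_l(*pour(0,.06,.235),vel=.05)
snap('side','s15'); snap('scene','c15'); snap('wrist','w15')
```

```text
67.5167 [-0.12  0.08  1.47 -0.06  1.53 -2.39] [ 0.6 -1.3 -5.6]
```

View pics/s15.png

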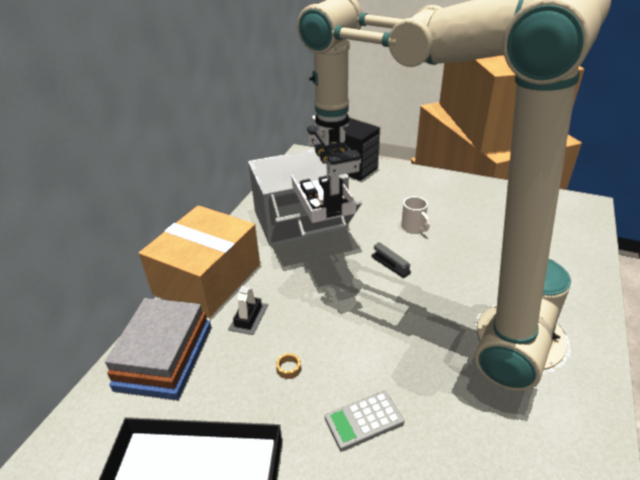

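View pics/w15.png

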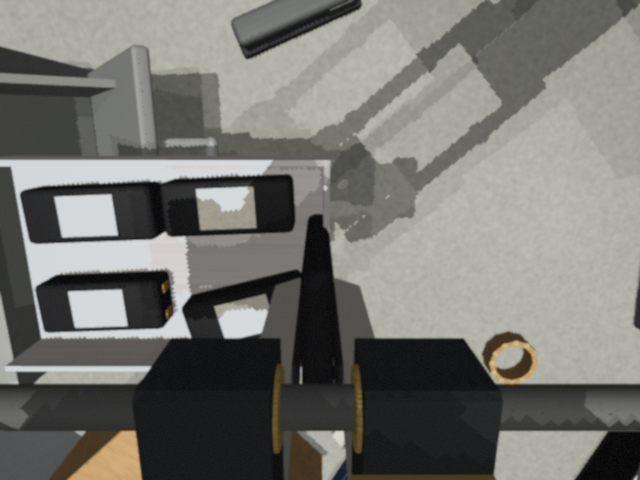

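View pics/c15.png

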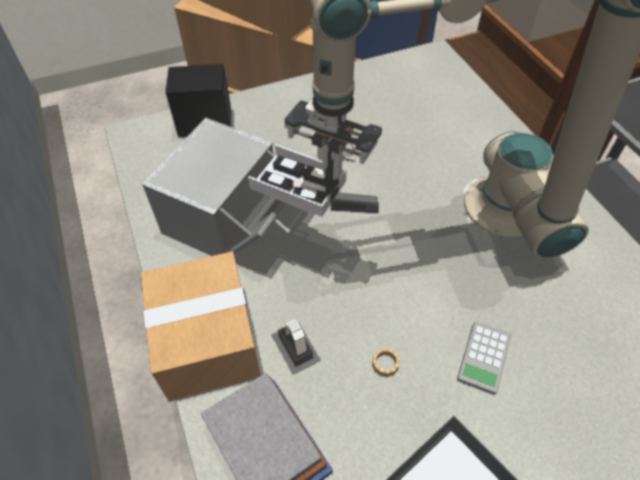

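Run:
```python
from h import *
for t,z,v in ((12,.21,.08),(25,.19,.15),(38,.185,.15),(50,.185,.15)):
    r.move_l(*pour(t,.06,z),vel=v)
    print(t,round(telemetry.current_t(),2),np.round(telemetry.current_wrist_force(),1))
    snap('side',f's16_{t}')
r.hold(.6)
print(np.round(telemetry.current_wrist_force(),1))
snap('side','s16'); snap('scene','c16')
a=[cv2.imread(f'pics/{n}.png')[120:280,220:400] for n in('s16_25','s16_38','s16_50','s16')]
cv2.imwrite('pics/m16.png',cv2.resize(np.vstack([np.hstack(a[:2]),np.hstack(a[2:])]),None,fx=1.8,fy=1.8))
```

```text
12 68.7 [ 0.1  0.7 -4.5]
25 69.13 [-0.3  1.1 -4.9]
38 69.62 [ 0.   0.2 -0.9]
50 70.09 [ 0.2  1.  -2.2]
[ 0.2  0.3 -2.3]
```

View pics/m16.png

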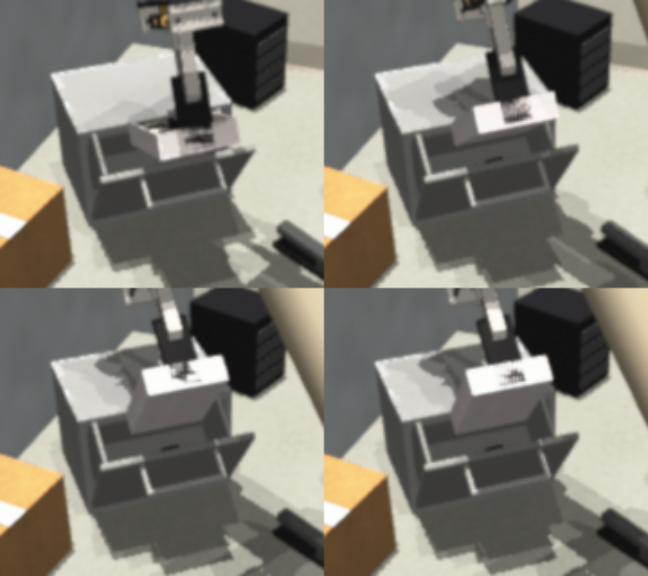

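View pics/c16.png

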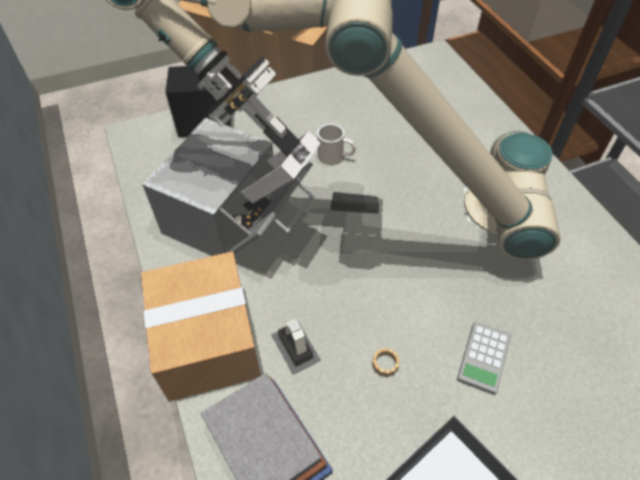

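Run:
```python
from h import *
for t,z,v in ((35,.22,.15),(15,.25,.15),(0,.29,.15)):
    r.move_l(*pour(t,.07,z),vel=v)
print(np.round(telemetry.current_wrist_force(),1))
r.move_l([.45,.05,.38],qd(D(130)),vel=.15)
snap('wrist','w17'); snap('scene','c17'); 
print(models.__class__,[(round(d['score'],2),np.round(d['at'],3).tolist()) for d in models.mark_of('pack1','wrist')])
print([(round(d['score'],2),np.round(d['at'],3).tolist()) for d in models.mark_of('pack1','scene')])
vision.snapshot('side')
for t in ('pack1','bin_pocket','bin_handle'): print(t,[(round(d['score'],2),np.round(d['at'],3).tolist()) for d in models.mark_of(t,'side')])
a=cv2.imread('pics/c17.png')[100:280,120:400]; cv2.imwrite('pics/c17c.png',cv2.resize(a,None,fx=2.7,fy=2.7))
```

```text
[ 0.3 -0.4 -1.8]
<class 'host.Models'> [(0.62, [0.63, -0.207, 0.074])]
[(0.71, [0.629, -0.204, 0.074]), (0.62, [0.556, -0.084, 0.137]), (0.58, [0.651, -0.169, 0.06]), (0.54, [0.62, -0.191, 0.06]), (0.52, [0.67, -0.165, 0.069])]
pack1 []
bin_pocket [(0.72, [0.676, -0.224, 0.059])]
bin_handle [(0.97, [0.554, -0.087, 0.136])]
```

View pics/c17c.png

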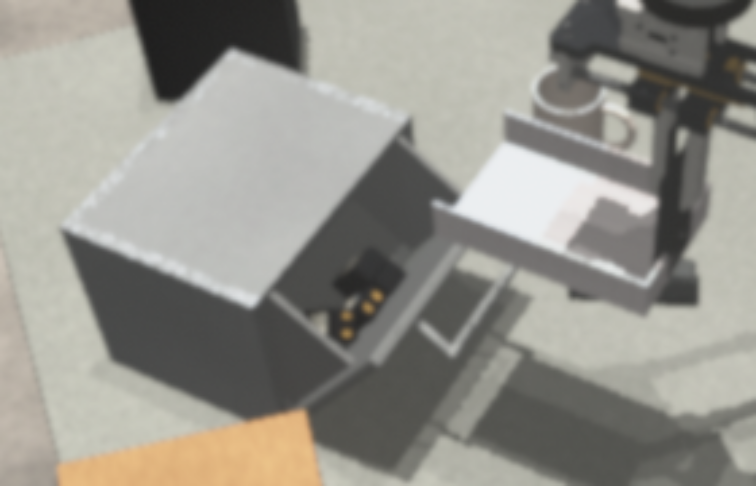

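View pics/w17.png

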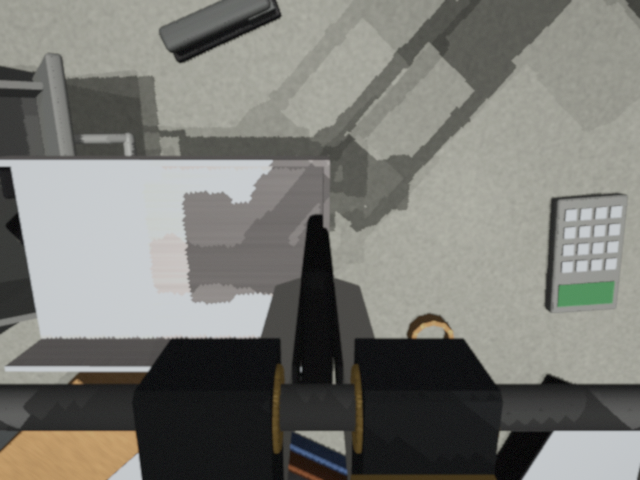

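Run:
```python
from h import *
r.move_l([.52,.08,.34],qd(D(70)),vel=.1)
r.move_l([.553,.0975,.25],qd(D(7.5)),vel=.1)
r.move_l([.553,.0975,.115],vel=.12)
hit=r.move_l([.553,.0975,.0945],vel=.03,guard=4); print(hit,telemetry.current_ee_pos()[2])
gripper_to(.05); r.hold(.2)
p=np.array(telemetry.current_ee_pos())
r.move_l(p+u_*.15,vel=.15)
gripper_to(.0)
print(telemetry.current_t())
q=qd(BY)
r.move_to(hpos(.62)+d_*.12+u_*.2,q)
snap('wrist','w18'); snap('scene','c18')
print('scoop',[(round(d['score'],2),np.round(d['at'],3).tolist()) for d in models.mark_of('scoop','scene')])
print('pk',[(round(d['score'],2),np.round(d['at'],3).tolist()) for d in models.mark_of('pack1','wrist')])
```

```text
True 0.09585119032273215
80.7083
scoop [(0.74, [0.468, 0.086, 0.0])]
pk [(0.89, [0.669, -0.162, 0.072]), (0.8, [0.631, -0.206, 0.074]), (0.64, [0.651, -0.163, 0.06])]
```

View pics/w18.png

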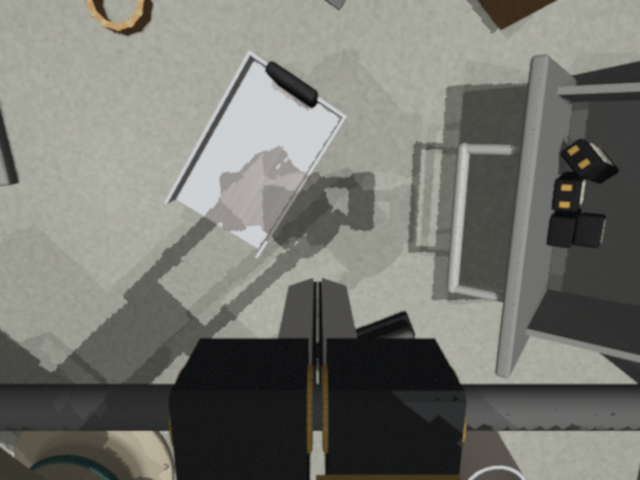

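Run:
```python
from h import *
q=qd(BY)
p=hpos(.62)+d_*.035
r.move_to(p+u_*.06,q)
r.move_l(p,vel=.1,guard=6)
for th in list(np.arange(.60,.03,-.08)):
    r.move_l(hpos(th)+d_*.017,vel=.08); f=telemetry.current_wrist_force()
    print(round(th,2),np.round(f,1))
    if np.linalg.norm(f)>30: break
snap('wrist','w19'); snap('side','s19')
```

```text
0.6 [-6.5  7.6  8.3]
0.52 [-6.4  7.3  7.1]
0.44 [-6.1  6.5  6.8]
0.36 [-2.   3.3  3.2]
0.28 [-0.1 -0.2  0.6]
0.2 [-0.1 -0.4 -1.6]
0.12 [0.2 0.3 0.4]
0.04 [-0.1 -0.2  0.5]
```

View pics/w19.png

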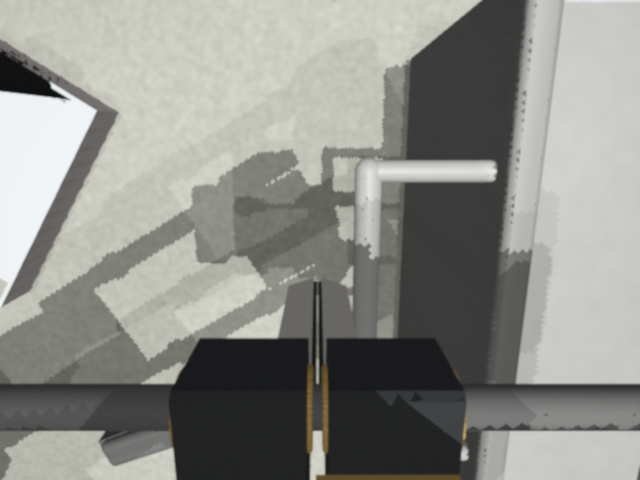

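Run:
```python
from h import *
hit=r.move_l(hpos(0)-d_*.005+u_*-.006,vel=.03,guard=12)
print(hit,np.round(telemetry.current_wrist_force(),1),(np.array(telemetry.current_ee_pos())-hpos(0))@d_)
r.hold(.3); print(np.round(telemetry.current_wrist_force(),1))
p=np.array(telemetry.current_ee_pos())
r.move_l(p+d_*.04,vel=.1)
r.move_l(p+d_*.05+u_*.15,vel=.15)
r.move_to([.45,.0,.4],qd(0))
for c in('side','scene'):
  snap(c,c+'20')
  for t in('bin_handle','bin_top','tongs','scoop','scoop_grip','pack1','mug','tape_roll','stapler','calculator'):
    print(c,t,[(round(d['score'],2),np.round(d['at'],3).tolist()) for d in models.mark_of(t,c)][:3])
print(telemetry.current_t())
```

```text
True [-0.9  0.   0.2] 0.01910124952349158
[-0.2 -0.1 -0.3]
side bin_handle [(0.69, [0.613, -0.155, 0.201])]
side bin_top [(0.56, [0.647, -0.2, 0.214])]
side tongs [(0.86, [0.671, 0.173, 0.004])]
side scoop [(0.63, [0.468, 0.083, 0.001]), (0.5, [0.669, 0.173, 0.003])]
side scoop_grip [(0.68, [0.55, 0.098, 0.09])]
side pack1 []
side mug [(0.89, [0.361, -0.36, 0.002])]
side tape_roll [(0.71, [0.505, 0.289, -0.002])]
side stapler [(0.78, [0.376, -0.156, 0.001])]
side calculator [(0.61, [0.555, 0.099, 0.091])]
scene bin_handle [(0.85, [0.615, -0.151, 0.199])]
scene bin_top [(0.92, [0.652, -0.195, 0.21])]
scene tongs [(0.58, [0.668, 0.175, -0.002])]
scene scoop [(0.74, [0.468, 0.088, 0.0]), (0.49, [0.669, 0.17, 0.065])]
scene scoop_grip [(0.89, [0.556, 0.097, 0.092])]
scene pack1 []
scene mug [(0.6, [0.361, -0.358, -0.003])]
scene tape_roll [(0.87, [0.508, 0.289, -0.002]), (0.58, [0.614, -0.155, 0.2])]
scene stapler [(0.94, [0.379, -0.15, 0.002])]
scene calculator [(0.74, [0.295, 0.358, -0.004]), (0.31, [0.506, 0.29, 0.001]), (0.26, [0.65, -0.2, 0.216])]
90.3083
```

View pics/side20.png

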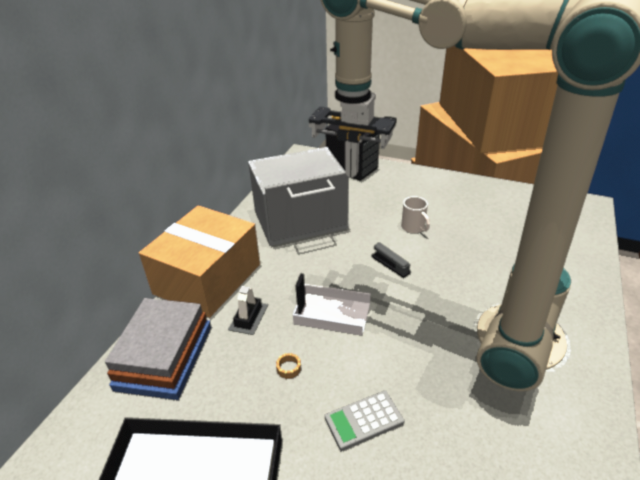

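View pics/scene20.png

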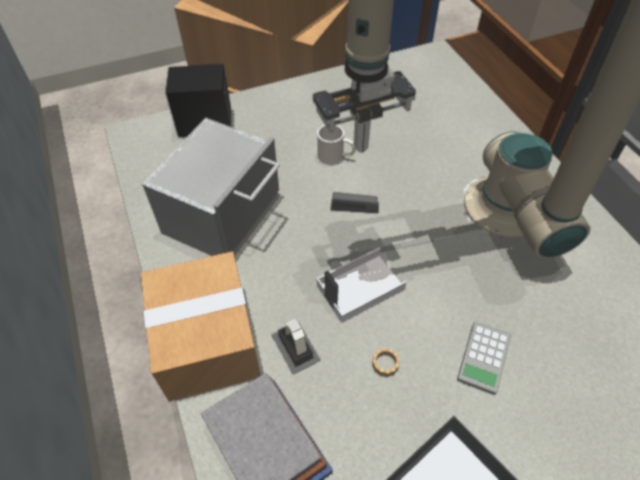

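Run:
```python
import cv2,numpy as np
a=cv2.imread('pics/s2.png',0);b=cv2.imread('pics/side20.png',0)
A=a[150:255,245:345].astype(np.float32);B=b[150:255,245:345].astype(np.float32)
print(cv2.phaseCorrelate(A[25:60,35:],B[25:60,35:]), np.abs(A-B).mean(), np.abs(A-B)[25:60,35:].max())
```

```text
((-0.010677327921634117, -0.010418408141021018), 0.9974895570381188) 11.412666 19.0
```

```bash
python3 -c "
from h import *
r.hold(.3); print(telemetry.current_dq()); print(r.sign_off())"
```

```text
[-1.13665610e-03 -3.42495828e-04  1.13075457e-04 -1.25695949e-03
  7.69383832e-04 -6.72826863e-05]
the job is handed in; nothing more can be done
None
```

The job is done and handed in at about 91 s of the 210 s limit. All four packs are in the tilt-out bin and its front is shut.

**What I did:**
- I put all four packs into the scoop with the tongs and stood the tongs back in their holder.
- I pulled the bin's front open to its stop, poured the packs in, and set the empty scoop down flat where it had been.
- I pushed the front shut with closed fingers on the handle bar.

**Last checks:**
- **Packs:** after the pour, the pictures showed four packs in the pocket and the wrist force matched the empty scoop's weight. With the front shut they can no longer be seen.
- **Bin front:** the handle is within 0.02 px of its place in the picture from before opening, so the front is fully shut.
- **Tongs, scoop and other things:** the networks place the tongs upright in the holder and the scoop flat on the desk. The mug, tape roll, stapler and calculator are within about 4 mm of where they started.

**Oddities:**
- One pack in the scoop was found turned a little partway through; it stayed inside.
- About 0.3 rad short of shut, the front moved ahead of my fingers and finished closing by itself. My last push tripped its 12 N guard only where the bar should sit when shut.
- The networks gave a few false hits: the side camera's calculator reading at the end was the scoop's grip. I relied on the pictures in those cases.

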